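# Turn the flat-edged lid up to the sprung lid stop

## Robot

A 7-joint arm with a two-finger parallel gripper is mounted at the origin on the work surface. World frame = base frame: x ahead of the robot, y to its left, z up, the work surface at z = 0. Lengths are in m, angles in rad, forces in N, time in s.
With the tool pointing down it reaches from about 0.4 to 0.85 m from the base axis. Payload 4.5 kg.
Tool frame: the origin (TCP) lies at the centre of the arm's flange, where the gripper is bolted on; the fingertips stand 166 mm ahead of it and the grasp point (between the pads) lies 147 mm ahead of it (r.grip_depth is the distance from the TCP to the grasp point, in m); z points along the fingers, y is the line along which they close (so a half turn about z gives the same grasp; the last joint's range is limited). The gripper opens to 88 mm and grips with 3 to 60 N. Pads are 18 mm wide; open, the fingers measure 123 mm over their backs; the gripper's body (75 mm by 187 mm) begins 45 mm behind the grasp point.
Start: joints at [-1.227, 0.689, -0.195, 1.565, 0.157, 0.902, -0.215], TCP at [0.191, 0.595, 0.405] pointing down, gripper open.
Joint ranges: [-3.01, 3.01], [-0.46, 2.08], [-1.47, 1.51], [0.13, 2.56], [-1, 4.14], [0.04, 2.09], [-2.66, 2.66]. Speed limits (rad/s): [2.57, 2.57, 3.14, 3.14, 3.14, 3.14, 3.14].

## Interface

Orientations are given as a unit quaternion [x, y, z, w].
In Python, from plant import status, cams, r, finder gives the robot as it stands.
- The arm moves only by the tool play_rows, never from a script. Its argument "rows" is a list of rows, each a list of 7 numbers: the opening in per cent of the stroke, from 0 (shut) to 100 (fully open), then the shift along the tool's x, y, z in m, then the turn, a rotation vector about the tool's x, y, z in degrees. A call has 1 to 8 rows; each row shifts and turns the commanded pose from where the row before left it, along the tool's axes as they then stand; what a row does not reach is not made up. A row lasts 1/8 s, in which the tool goes at most 62.5 mm and 10.7 degrees, less where a joint would pass 70% of its speed; a pose out of reach is approached as far as the arm can. A call with a gripper value outside its range is refused whole. The fingers move at their own pace and stop on an object; "grip_force" is the grip in N (left out, the last holds). Time passes only in rows, so rows that do not move let the fingers close. It gives the time, the measured TCP pose, the force, the opening and the grip force at its end, in the units of the state.
- status.get_state(): the state, without advancing time (a new reading comes with each control period).
- cams.snapshot(name): name is "scene" or "side" or "wrist"; returns the picture (384x512x3 uint8, red, green, blue); there is no depth.
- cams.camera_params(name): a dict with "vfov" (degrees; the focal length in pixels is half the picture's height over the tangent of half this angle, whatever the lens; pixels are square), "cx", "cy" (the principal point, pixels), "distortion" ([k1, k2, p1, p2, k3] as OpenCV has them; the pictures are not rectified), "R" (3x3) and "t" (3): a world point X has camera coordinates R X + t; the wrist camera has in their place "tool_from_camera" (4x4, takes a point from camera to tool coordinates, whose origin is the TCP and whose axes are the flange's). Camera axes: x right, y down, z forward; pixel columns grow to the right and rows downward; lengths in m; the calibration is good to about 2 mm. A picture is of the moment at which its call begins: read the wrist's pose just before it. camera_params takes no time and is no camera call.
- r.finish_job(): hands the job in; it is judged then, once.
Trained networks look in the newest picture that a camera, given by its name, has taken for a name from the list of things; names that differ only in an ending like _2 or _b are one class to them, and where a whole thing is asked for, a point or a joint stands for the part that bears it (a point fixed in the world has none). Each returns a list of dicts, best first, with "score" (0 to 1); they miss things now and then, are a little off and sometimes report something else, mostly with a low value. They report only what shows in the picture. A call takes as long as a camera call. They do not tell look-alikes from the thing itself.
- finder.spot_in(camera, label): "at" ([x, y, z] in m, in the coordinates of the camera as it stood for that picture, good to about 4 mm: the middle of the surface that is visible of it).
- finder.regions_of(camera, label): "mask" (384x512 bool, what is visible of it).
The state is a dict: "clock": time; "q": joint angles; "qd": joint speeds; "joint_torque": joint torques, N m; "tool_pos": TCP position; "eef_rot": TCP orientation; "contact_force": force on the tool from outside, world axes, zero at the start; "moment": the same for the moment, N m; "opening": opening from 0.0 (shut) to 1.0 (fully open); "finger_force": force on a finger pad.
Only numpy, scipy, OpenCV 4.12 (cv2) and the standard library are available. Lean on these libraries where they do the work, as an engineer would, in place of code of your own. Each camera call takes 0.05 s, during which the arm holds its last target. There are 200 camera calls.

## Task

Park the wooden flat-edged lid on the shelf: nudge its off-centre knob with the fingertips, without gripping it and without lifting the lid, to turn the lid until its flat faces the aluminium bar of the sprung lid stop, then slide it up and press gently until the flat lies flush on the bar and the bar has given about two millimetres, never more than three. Let go and leave the lid lying there with its whole flat touching the bar, and leave the glass stopper, the bowl and the ramekin where they are.

Things in the scene. Friction and masses are not known exactly. Their poses are not given: they have to be found in the camera images.
- lid: Wooden lid: flat disc, radius 55 mm, with one straight edge (flat), on four cork feet; the disc spans heights 3 to 17 mm. Origin: disc centre at shelf level; +x points squarely to the middle of the flat, z up. 0.2 to 0.4 kg; slides with about 1 to 4 N. Too wide to grasp across. Pushed sideways at its knob, the free lid turns roughly about the middle of its flat.
- lid_flat (a point): Middle of the lid's straight edge (75 mm long, 40 mm from the centre), 10 mm above the shelf (lid x = +40 mm).
- lid_knob (a point): Centre of the top of the lid's round upright knob, 22 mm in diameter, on the side opposite to the flat (lid x = -35 mm), from 16 to 43 mm above the shelf. It is only lightly glued: more than 18 N from the fingers spoils it, so push it and do not grip it.
- rail: Lid stop: low white steel bracket fixed to the shelf, 200 mm wide (y), 34 mm high, from x = 15 to 55 mm, carrying a sprung aluminium bar in front (-x side). Origin: at shelf level, midway along the bar; +x points from the bar to the bracket (the lid is pushed along +x against the bar), y along the bar.
- stopper: Glass cruet stopper standing on its head, 38 mm across, 52 mm tall; origin at the centre of its underside. Not to be disturbed.
- bowl: Red silicone pinch bowl, 76 mm across, 34 mm tall; origin at the centre of its underside. Not to be disturbed.
- ramekin: White ceramic ramekin with four clothes pegs in it, 84 mm across, 80 mm tall with pegs; origin at the centre of its underside. Not to be disturbed.
- rail_mid (a point): Reference point 17 mm above the rail's origin. The bar (200 mm long, 8 mm thick, 4 to 29 mm above the shelf) has its free front face somewhere from x = -40 to -10 mm of the rail: set differently each time and not reported, it must be felt for. It stays parallel and yields along +x 1 mm per 2.5 N, at most 8 mm; more than 9 N spoils it.
Things that resemble listed ones, but are neither listed nor needed, are in the scene too. There is more than one size of the rail; the one meant has the size given above.

How it is judged:
On the way, in this order (a step that is already met when the one before it is completed fails the run):
1. the lid is turned so that its flat faces the bar within 17 degrees (angle between the x axis of lid and the x axis of rail, either way round below 0.3 rad and x of lid_flat in the frame of rail above -0.17 m).
2. the flat is pressed flush on the bar (within 3.4 degrees) with at least 3 N for 0.3 s (angle between the x axis of lid and the x axis of rail, either way round below 0.06 rad and x of lid_flat in the frame of rail above -0.043 m and contact force between lid and rail above 3 N), for 0.3 s.
At the end, for the whole second after the job is handed in: The lid lies flat and still on the shelf with its flat flush on the bar (within 3.4 degrees), still touching it, the whole flat within the bar's length (lid centre within 63 mm of the bar's middle), and is released (angle between the x axis of lid and the x axis of rail, either way round below 0.06 rad and x of lid_flat in the frame of rail above -0.043 m and y of lid in the frame of rail between -0.063 and 0.063 m and contact force between lid and rail above 0.15 N and angle between lid's own z axis and vertical below 0.05 rad and height (world z) of lid below 0.004 m and linear speed of lid below 0.005 m/s).
It fails at once if the bar is pushed with more than 9 N (contact force between lid and rail above 9 N).
It fails at once if the robot pushes on the lid stop itself (contact force between the arm and rail above 8 N).
It fails at once if the fingers push with more than 18 N on the lid, or grip its knob (contact force between the fingers and lid above 18 N).
It fails at once if the lid is lifted or tipped (height (world z) of lid above 0.012 m or angle between lid's own z axis and vertical above 0.25 rad).
It fails at once if the stopper, the bowl or the ramekin is disturbed (moved over 20 mm) (distance of any of stopper, bowl, ramekin from where it was at the start of the episode above 0.02 m).
It also fails if it takes over 72 s, if anything falls off the work surface, if the arm or the gripper's body presses on something with over 40 N, if the wrist force passes 120 N, or if a joint passes its speed limit or range.

## Working session

There is one attempt and no reset: what is moved stays moved. The work goes in short steps, Python scripts to look and compute and a tool call to move; the robot and the scene stay as the last step left them, time stands still between calls to the robot, and variables do not carry over. Pictures are saved under pics/ and viewed, at most 10 in all, crops included, and the job is handed in when it is done.

Besides the shell and the picture viewer there is one more tool, called after ">>>" by a JSON object that holds its "method" and its "body", one argument or row to a line. play_rows: Moves the arm, as the interface text tells. Its arguments: {"type":"object","properties":{"rows":{"type":"array","items":{"type":"array","items":{"type":"number"}}},"grip_force":{"type":"number"}},"required":["rows"]}

```bash
mkdir -p pics; ls; cat > h.py <<'E'
import numpy as np, cv2
from scipy.spatial.transform import Rotation as Ro
from plant import status, cams, r, finder
def K(c):
    f=192/np.tan(np.radians(c['vfov'])/2); return np.array([[f,0,c['cx']],[0,f,c['cy']],[0,0,1.]])
def pose(name,s=None):
    c=cams.camera_params(name)
    if 'R' in c: R=np.array(c['R']);t=np.array(c['t']); return R.T,-R.T@t,c   # world from cam
    s=s or status.get_state(); T=np.eye(4);T[:3,:3]=Ro.from_quat(s['eef_rot']).as_matrix();T[:3,3]=s['tool_pos']
    M=T@np.array(c['tool_from_camera']); return M[:3,:3],M[:3,3],c
def ray(P,px,z):  # pixels Nx2 -> world at height z
    R,o,c=P; u=cv2.undistortPoints(np.array(px,float).reshape(-1,1,2),K(c),np.array(c['distortion'])).reshape(-1,2)
    d=np.c_[u,np.ones(len(u))]@R.T; return o+d*((z-o[2])/d[:,2])[:,None]
def spots(name,labels,P):
    for l in labels:
        for d in finder.spot_in(name,l)[:3]:
            print(name,l,round(d['score'],2),np.round(P[0]@np.array(d['at'])+P[1],3))
def snap(name,fn):
    s=status.get_state();im=cams.snapshot(name);cv2.imwrite('pics/'+fn,im[:,:,::-1]);return pose(name,s),im
E
python3 - <<'E'
from h import *
s=status.get_state();print(s)
for n in ['scene','side']:
    P,im=snap(n,n+'0.png'); print(P[1])
    spots(n,['lid','lid_knob','rail','stopper','bowl','ramekin'],P)
a=[cv2.imread('pics/%s0.png'%n) for n in('scene','side')]
E
```

```text
pics
{'clock': 0.0, 'q': array([-1.22717842,  0.68999397, -0.19450458,  1.56634733,  0.15730362,
        0.90247312, -0.21506729]), 'qd': array([-0.00010237, -0.00052171,  0.00059307, -0.00034024,  0.00016539,
       -0.00183351,  0.00263704]), 'joint_torque': array([ 3.46834412e-06, -5.27551174e+01, -1.26701206e+00, -1.53427541e+01,
       -5.26075065e-02,  6.41572216e-03,  1.69402110e-04]), 'tool_pos': array([0.19048392, 0.59492301, 0.40390239]), 'eef_rot': array([ 1.54234493e-01,  9.88033847e-01, -9.12296950e-04, -7.30076213e-05]), 'contact_force': array([-0.04585194, -0.03299403,  0.06839932]), 'moment': array([ 0.00641304,  0.00351076, -0.03887711]), 'finger_force': 0.0, 'opening': 1.0030888556994528}
[1.12386903 0.30384175 0.50532686]
scene lid 0.67 [ 0.766 -0.1    0.034]
scene lid 0.59 [0.549 0.017 0.021]
scene lid_knob 0.91 [0.546 0.018 0.015]
scene rail 0.9 [0.684 0.07  0.014]
scene rail 0.82 [0.711 0.29  0.016]
scene stopper 0.72 [0.564 0.229 0.021]
scene bowl 0.84 [ 0.645 -0.196  0.02 ]
scene ramekin 0.79 [ 0.766 -0.102  0.035]
scene ramekin 0.48 [0.551 0.017 0.02 ]
[ 0.24573673 -0.37290773  0.6745293 ]
side lid 0.85 [0.532 0.008 0.016]
side lid_knob 0.72 [0.534 0.009 0.018]
side rail 0.84 [0.677 0.059 0.02 ]
side rail 0.63 [0.712 0.282 0.015]
side stopper 0.65 [0.552 0.22  0.021]
side stopper 0.56 [0.533 0.013 0.017]
side bowl 0.93 [ 0.668 -0.185  0.018]
side ramekin 0.81 [ 0.761 -0.118  0.035]
```

View pics/scene0.png

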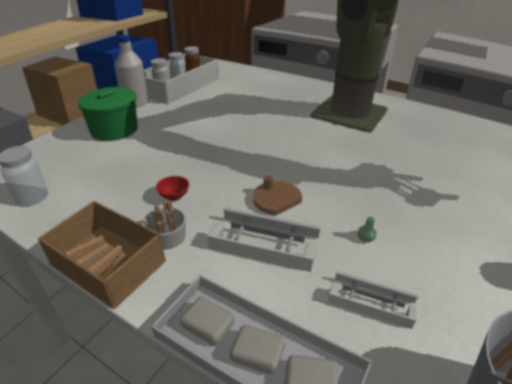

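View pics/side0.png

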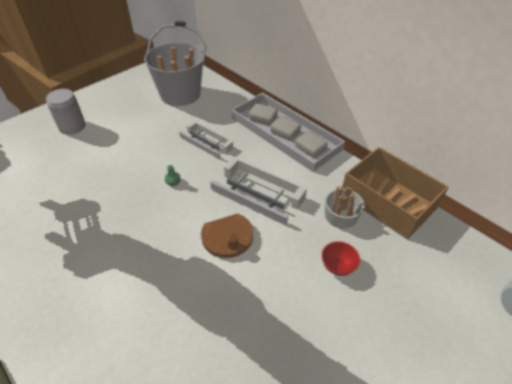

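Scene: lid at about (280,197) with its knob at (268,184), big rail at (265,238), decoy small rail at (372,297). Side: lid (228,236), knob (234,241), rail (258,190). I'll rectify both views to a top view.

```bash
cat >> h.py <<'E'
def top(P,im,z,x0,x1,y0,y1,s=1000):  # top view: rows down = -x, cols right = -y
    xs=np.arange(x1,x0,-1/s);ys=np.arange(y1,y0,-1/s)
    Y,X=np.meshgrid(ys,xs);W=np.stack([X,Y,np.full_like(X,z)],-1).reshape(-1,3)
    R,o,c=P
    rv=cv2.Rodrigues(R.T)[0];p=cv2.projectPoints(W,rv,-R.T@o,K(c),np.array(c['distortion']))[0].reshape(*X.shape,2).astype(np.float32)
    out=cv2.remap(im[:,:,::-1],p[...,0],p[...,1],cv2.INTER_LINEAR).copy()
    for i,x in enumerate(xs):
        if abs(x*20-round(x*20))<1e-6: cv2.putText(out,'%.2f'%x,(0,i),0,.3,(255,0,0)); out[i,::4]=(255,0,0)
    for j,y in enumerate(ys):
        if abs(y*20-round(y*20))<1e-6: cv2.putText(out,'%.2f'%y,(j,10),0,.3,(0,0,255)); out[::4,j]=(0,0,255)
    return out
E
python3 - <<'E'
from h import *
o=[]
for n in ['scene','side']:
    P=pose(n);im=cv2.imread('pics/%s0.png'%n)[:,:,::-1]
    o.append(top(P,im,.017,.45,.77,-.1,.2,1300))
cv2.imwrite('pics/top0.png',np.hstack(o))
# knob/lid outlines and rail
for n in ['side','scene']:
    P,im=snap(n,n+'1.png')
    for l in ['lid','rail']:
        for d in finder.regions_of(n,l)[:2]:
            m=d['mask'].astype(np.uint8); yy,xx=np.nonzero(m)
            w=ray(P,np.c_[xx,yy],.017); print(n,l,round(d['score'],2),m.sum(),np.round(w.mean(0),3),'x',np.round([w[:,0].min(),w[:,0].max()],3),'y',np.round([w[:,1].min(),w[:,1].max()],3))
            rect=cv2.minAreaRect((w[:,:2]*1000).astype(np.float32));print('   ',np.round(rect[0],1),np.round(rect[1],1),rect[2])
E
```

```text
side lid 0.64 1774 [0.539 0.01  0.017] x [0.486 0.599] y [-0.042  0.066]
    [539.8   8.4] [100.8 109.5] 69.94300842285156
side lid 0.55 2680 [0.678 0.062 0.017] x [0.598 0.757] y [-0.052  0.182]
    [676.6  63.5] [119.1 216. ] 14.458510398864746
side rail 0.72 2642 [0.679 0.061 0.017] x [0.6   0.755] y [-0.05   0.181]
    [676.5  65. ] [120.2 214.2] 13.330085754394531
side rail 0.55 1045 [0.702 0.278 0.017] x [0.658 0.746] y [0.201 0.365]
    [700.  281.9] [ 77.5 156.4] 9.5477294921875
scene lid 0.93 1302 [0.551 0.018 0.017] x [0.49  0.613] y [-0.038  0.074]
    [551.9  17.7] [112.9 121.5] 89.062744140625
scene lid 0.16 3369 [0.678 0.063 0.017] x [0.594 0.756] y [-0.048  0.171]
    [676.8  59. ] [124.2 205.6] 14.608433723449707
scene rail 0.67 2463 [0.711 0.289 0.017] x [0.665 0.755] y [0.216 0.36 ]
    [709.9 287.3] [ 73.7 142.1] 8.290536880493164
scene rail 0.58 3670 [0.678 0.066 0.017] x [0.593 0.758] y [-0.054  0.173]
    [676.7  59.2] [124.9 207.1] 14.188011169433594
```

View pics/top0.png

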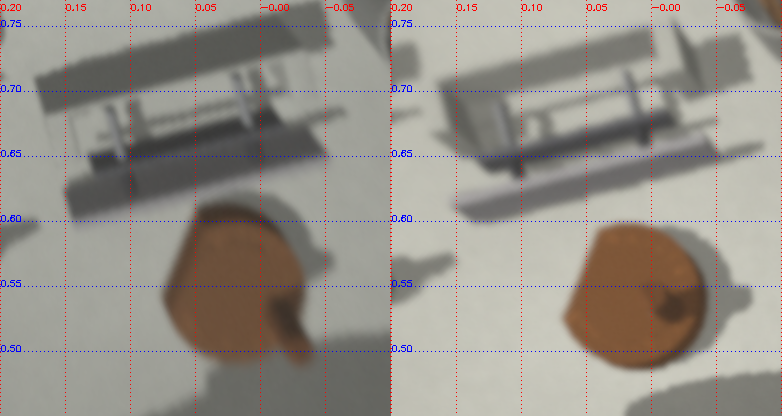

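Rectified view: the rail's x axis is at about +14°, with the bar front near (0.625, 0.05). The lid flat faces about 69°, its middle is near (0.56, 0.053) and the knob is near (0.534, -0.016). I'll move above the knob, then look again.

>>> {"method": "play_rows", "body": {
  "rows": [
    [50, -0.032, -0.03, 0.003, 0, 0, 0],
    [50, -0.032, -0.03, 0.003, 0, 0, 0],
    [50, -0.032, -0.03, 0.003, 0, 0, 0],
    [50, -0.032, -0.03, 0.003, 0, 0, 0],
    [50, -0.032, -0.03, 0.003, 0, 0, 0],
    [50, -0.032, -0.03, 0.003, 0, 0, 0],
    [50, -0.032, -0.03, 0.003, 0, 0, 0],
    [50, -0.032, -0.03, 0.003, 0, 0, 0]
  ]
}}

```text
clock: 2.0
tool_pos: [0.3619, 0.2875, 0.3809]
eef_rot: [0.154, 0.988, 0.0, 0.0]
contact_force: [0.6, 0.4, 0.7]
opening: 0.5
finger_force: 0.0
```

>>> {"method": "play_rows", "body": {
  "rows": [
    [50, -0.032, -0.03, 0.003, 0, 0, 0],
    [50, -0.032, -0.03, 0.003, 0, 0, 0],
    [50, -0.032, -0.03, 0.003, 0, 0, 0],
    [50, -0.032, -0.03, 0.003, 0, 0, 0],
    [50, -0.032, -0.03, 0.003, 0, 0, 0],
    [50, -0.032, -0.03, 0.003, 0, 0, 0],
    [50, -0.032, -0.03, 0.003, 0, 0, 0],
    [50, -0.032, -0.03, 0.003, 0, 0, 0]
  ]
}}

```text
clock: 3.0
tool_pos: [0.5326, -0.0193, 0.3568]
eef_rot: [0.154, 0.988, 0.0, 0.0]
contact_force: [1.1, 0.9, 0.8]
opening: 0.498
finger_force: 0.0
```

>>> {"method": "play_rows", "body": {
  "rows": [
    [50, 0, 0, 0, 0, 0, 10],
    [50, 0, 0, 0, 0, 0, 10],
    [50, 0, 0, 0, 0, 0, 10],
    [50, 0, 0, 0, 0, 0, 10],
    [50, 0, 0, 0, 0, 0, 10],
    [50, 0, 0, 0, 0, 0, 10],
    [50, 0, 0, 0, 0, 0, 10],
    [50, 0, 0, 0, 0, 0, 10]
  ]
}}

```text
clock: 4.0
tool_pos: [0.532, -0.0178, 0.3568]
eef_rot: [0.755, 0.656, 0.0, 0.0]
contact_force: [-0.8, 0.3, -0.0]
opening: 0.502
finger_force: 0.0
```

>>> {"method": "play_rows", "body": {
  "rows": [
    [50, 0, 0, 0, 0, 0, 10],
    [50, 0, 0, 0, 0, 0, 3],
    [50, 0, 0, 0, 0, 0, 0]
  ]
}}

```text
clock: 4.38
tool_pos: [0.5319, -0.0178, 0.3567]
eef_rot: [0.822, 0.569, 0.0, 0.0]
contact_force: [-0.7, 0.0, -0.3]
opening: 0.503
finger_force: 0.0
```

```bash
cat >> h.py <<'E'
def axes(s): 
    M=Ro.from_quat(s['eef_rot']).as_matrix(); return M
def st():
    s=status.get_state();M=axes(s);print('t',round(s['clock'],2),'tcp',np.round(s['tool_pos'],4),'xang',round(np.degrees(np.arctan2(M[1,0],M[0,0])),2),'tilt',np.round(M[:2,2],4),'F',np.round(s['contact_force'],2),'op',round(float(s['opening']),3),'q7',round(s['q'][6],2));return s
E
python3 - <<'E'
from h import *
s=st()
P,im=snap('wrist','w0.png');print(P[1])
spots('wrist',['lid','lid_knob','rail'],P)
cv2.imwrite('pics/w0t.png',np.hstack([cv2.resize(im[:,:,::-1],(400,300)),cv2.resize(top(P,im,.017,.45,.77,-.1,.2,1300),(390,416))[:300]]))
cv2.imwrite('pics/w0t.png',np.hstack([top(P,im,.017,.45,.77,-.1,.2,1200),cv2.resize(im[:,:,::-1],(420,384))]))
E
```

```text
t 4.38 tcp [ 0.5319 -0.0178  0.3567] xang 69.38 tilt [ 0.0001 -0.    ] F [-0.74  0.01 -0.26] op 0.503 q7 -0.22
[0.56083988 0.06139895 0.33657993]
wrist lid 0.63 [0.541 0.017 0.022]
wrist lid_knob 0.9 [0.543 0.018 0.019]
wrist rail 0.8 [0.705 0.029 0.021]
```

View pics/w0t.png

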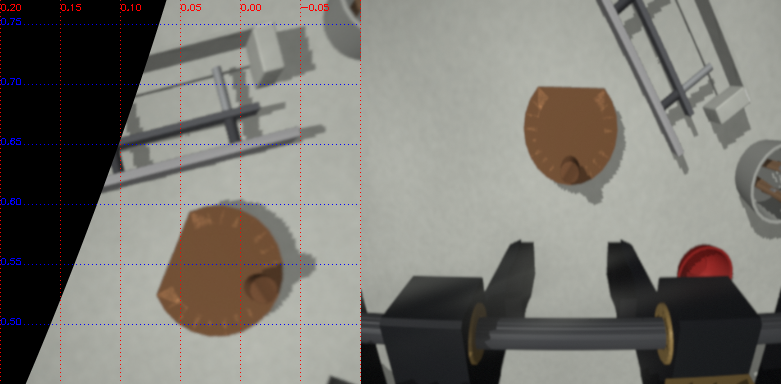

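Wrist view: flat corners at about (538,87) and (605,88), knob at (572,165). That puts the lid yaw at 69°, the flat middle at (0.558, 0.056) and the knob at (0.5315, -0.014), which agrees with the TCP. I'll lower the open fingers around the knob and measure the bar angle.

>>> {"method": "play_rows", "body": {
  "rows": [
    [50, 0.003, 0, 0.03, 0, 0, 0],
    [50, 0, 0, 0.03, 0, 0, 0],
    [50, 0, 0, 0.03, 0, 0, 0],
    [50, 0, 0, 0.03, 0, 0, 0],
    [50, 0, 0, 0.03, 0, 0, 0],
    [50, 0, 0, 0.019, 0, 0, 0],
    [50, 0, 0, 0, 0, 0, 0],
    [50, 0, 0, 0, 0, 0, 0]
  ]
}}

```text
clock: 5.58
tool_pos: [0.5333, -0.0153, 0.1885]
eef_rot: [0.823, 0.568, 0.001, 0.0]
contact_force: [-0.4, -0.1, 0.5]
opening: 0.502
finger_force: 0.0
```

```bash
cat > rail.py <<'E'
from h import *
def lines(P,im,z,x0,x1,y0,y1,s=1000,minlen=50):
    R,o,c=P
    t=top(P,im,z,x0,x1,y0,y1,s)
    xs=np.arange(x1,x0,-1/s);ys=np.arange(y1,y0,-1/s);Y,X=np.meshgrid(ys,xs);W=np.stack([X,Y,np.full_like(X,z)],-1).reshape(-1,3)
    p=cv2.projectPoints(W,cv2.Rodrigues(R.T)[0],-R.T@o,K(c),np.array(c['distortion']))[0].reshape(*X.shape,2).astype(np.float32)
    g=cv2.cvtColor(cv2.remap(im,p[...,0],p[...,1],cv2.INTER_CUBIC),cv2.COLOR_RGB2GRAY)
    L=cv2.createLineSegmentDetector().detect(g)[0][:,0]
    for a,b,c_,d in L:
        l=np.hypot(a-c_,b-d)
        if l>minlen:
            A=(x1-b/s,y1-a/s);B=(x1-d/s,y1-c_/s)
            if A[1]<B[1]:A,B=B,A
            print('z',z,np.round(A,3),np.round(B,3),'normal ang',round(np.degrees(np.arctan2(B[0]-A[0],A[1]-B[1])),2))
E
python3 - <<'E'
from rail import *
s=dict(tool_pos=[0.5319,-0.0178,0.3567],eef_rot=Ro.from_euler('z',69.38,degrees=True).__mul__(Ro.from_euler('x',180,degrees=True)).as_quat())
lines(pose('wrist',s),cv2.imread('pics/w0.png')[:,:,::-1],.029,.58,.74,-.08,.12)
for n in ['scene','side']: lines(pose(n),cv2.imread('pics/%s0.png'%n)[:,:,::-1],.029,.58,.78,-.08,.2,1000,90)
st()
E
```

```text
z 0.029 [0.657 0.097] [0.74  0.069] normal ang 71.47
z 0.029 [0.608 0.113] [ 0.649 -0.047] normal ang 14.55
z 0.029 [0.642 0.098] [0.663 0.014] normal ang 14.25
z 0.029 [0.684 0.086] [0.7   0.024] normal ang 14.72
z 0.029 [0.704 0.078] [ 0.725 -0.003] normal ang 14.52
z 0.029 [0.719 0.074] [ 0.739 -0.004] normal ang 14.5
z 0.029 [0.614 0.11 ] [ 0.654 -0.045] normal ang 14.51
z 0.029 [0.688 0.083] [0.703 0.024] normal ang 14.75
z 0.029 [0.633 0.07 ] [0.647 0.014] normal ang 14.34
z 0.029 [0.723 0.177] [ 0.78  -0.034] normal ang 14.91
z 0.029 [0.693 0.169] [ 0.743 -0.025] normal ang 14.47
z 0.029 [0.614 0.146] [ 0.662 -0.04 ] normal ang 14.44
z 0.029 [0.59  0.126] [ 0.643 -0.079] normal ang 14.37
z 0.029 [0.7   0.154] [ 0.741 -0.005] normal ang 14.55
z 0.029 [0.605 0.14 ] [ 0.653 -0.048] normal ang 14.29
z 0.029 [0.69  0.102] [ 0.718 -0.01 ] normal ang 14.4
t 5.58 tcp [ 0.5333 -0.0153  0.1885] xang 69.25 tilt [0.0013 0.    ] F [-0.43 -0.11  0.53] op 0.502 q7 -0.18
```

>>> {"method": "play_rows", "body": {
  "rows": [
    [50, 0, -0.005, 0, 0, 0, 0],
    [50, 0, -0.005, 0, 0, 0, 0],
    [50, 0, -0.004, 0, 0, 0, 3],
    [50, 0, -0.004, 0, 0, 0, 3],
    [50, 0, -0.004, 0, 0, 0, 3],
    [50, 0, -0.004, 0, 0, 0, 3],
    [50, 0, -0.004, 0, 0, 0, 3],
    [50, 0, -0.004, 0, 0, 0, 3]
  ]
}}

```text
clock: 6.58
tool_pos: [0.5031, -0.0008, 0.1881]
eef_rot: [0.903, 0.431, 0.001, 0.001]
contact_force: [4.0, -2.3, 3.3]
opening: 0.502
finger_force: 2.5
```

>>> {"method": "play_rows", "body": {
  "rows": [
    [50, 0, -0.004, 0, 0, 0, 3],
    [50, 0, -0.004, 0, 0, 0, 3],
    [50, 0, -0.004, 0, 0, 0, 3],
    [50, 0, -0.004, 0, 0, 0, 3],
    [50, 0, -0.004, 0, 0, 0, 3],
    [50, 0, -0.004, 0, 0, 0, 3],
    [50, 0, 0, 0, 0, 0, 0]
  ]
}}

```text
clock: 7.45
tool_pos: [0.4855, 0.0166, 0.1877]
eef_rot: [0.958, 0.285, -0.001, 0.0]
contact_force: [2.6, -3.7, 3.7]
opening: 0.499
finger_force: 2.1
```

```bash
cat > lid.py <<'E'
from h import *
import sys
from scipy.optimize import least_squares
def fit(P,im,g,dump=None,cams=None):
    # wood mask on z=.017 plane, fit shape by edge: centre, yaw ; occluded pixels ignored
    hsv=cv2.cvtColor(im,cv2.COLOR_RGB2HSV)
    m=((hsv[...,0]<16)&(hsv[...,1]>90)&(hsv[...,2]>60)).astype(np.uint8)
    dark=(hsv[...,2]<55)
    X,Y=np.meshgrid(np.arange(g[0]-.1,g[0]+.1,.002),np.arange(g[1]-.1,g[1]+.1,.002))
    R,o,c=P
    p=cv2.projectPoints(np.c_[X.ravel(),Y.ravel(),np.full(X.size,.017)],cv2.Rodrigues(R.T)[0],-R.T@o,K(c),np.array(c['distortion']))[0].reshape(*X.shape,2).astype(np.float32)
    M=cv2.remap(m.astype(np.float32),p[...,0],p[...,1],cv2.INTER_LINEAR)
    D=cv2.remap(dark.astype(np.float32),p[...,0],p[...,1],cv2.INTER_LINEAR,borderValue=1)<.3
    def pred(q):
        dx=X-q[0];dy=Y-q[1];a=np.radians(q[2])
        u=dx*np.cos(a)+dy*np.sin(a)
        sd=np.minimum(.055-np.hypot(dx,dy),.040-u)
        return 1/(1+np.exp(-np.clip(sd/.0015,-40,40)))
    best=None
    for da in (-30,-15,0,15,30):
        f=least_squares(lambda q:((pred([q[0]/1e3,q[1]/1e3,q[2]])-M)*D).ravel(),[g[0]*1e3,g[1]*1e3,g[2]+da],diff_step=1e-3)
        if best is None or f.cost<best.cost: best=f
    q=best.x/[1e3,1e3,1]; a=np.radians(q[2]);u=np.array([np.cos(a),np.sin(a)])
    print('lid c',np.round(q[:2],4),'yaw',round(q[2],1),'knob',np.round(q[:2]-.035*u,4),'flat',np.round(q[:2]+.04*u,4),'cost',round(best.cost,1),'n',M.sum()*4/1e6,D.mean())
    return q
E
python3 - <<'E'
from lid import *
s=st()
for n in ['scene','side']:
    fit(pose(n),cv2.imread('pics/%s0.png'%n)[:,:,::-1],(.545,.018,69))
for n in ['wrist','scene','side']:
    P,im=snap(n,n+'2.png'); fit(P,im,(.53,.03,33))
E
```

```text
t 7.45 tcp [0.4855 0.0166 0.1877] xang 33.16 tilt [-0.0008 -0.0008] F [ 2.62 -3.71  3.65] op 0.499 q7 -0.54
lid c [0.5504 0.0239] yaw 72.6 knob [ 0.5399 -0.0095] flat [0.5623 0.0621] cost 85.5 n 0.008803137 1.0
lid c [0.5423 0.0147] yaw 68.8 knob [ 0.5297 -0.0179] flat [0.5568 0.052 ] cost 23.6 n 0.008708723 1.0
lid c [0.5216 0.0266] yaw 31.6 knob [0.4918 0.0083] flat [0.5556 0.0476] cost 47.2 n 0.008132946 0.7958
lid c [0.5284 0.0302] yaw 32.4 knob [0.4988 0.0115] flat [0.5622 0.0516] cost 93.7 n 0.007580172 0.9635
lid c [0.5198 0.0206] yaw 27.6 knob [0.4888 0.0044] flat [0.5553 0.0392] cost 104.3 n 0.0040891757 0.6941
```

>>> {"method": "play_rows", "body": {
  "rows": [
    [50, 0, 0, -0.002, 0, 0, 0],
    [50, 0, -0.004, 0, 0, 0, 3],
    [50, 0, -0.004, 0, 0, 0, 3],
    [50, 0, -0.004, 0, 0, 0, 3],
    [50, 0, -0.004, 0, 0, 0, 3],
    [50, 0, -0.003, 0, 0, 0, 2],
    [50, 0, 0, 0, 0, 0, 0]
  ]
}}

```text
clock: 8.48
tool_pos: [0.4769, 0.0342, 0.1897]
eef_rot: [0.986, 0.167, -0.0, -0.0]
contact_force: [0.1, 0.6, 0.1]
opening: 0.496
finger_force: 0.0
```

```bash
python3 - <<'E'
from lid import *
s=st()
for n in ['wrist','scene']:
    P,im=snap(n,n+'3.png'); fit(P,im,(.52,.035,17))
    if n=='wrist': cv2.imwrite('pics/w3t.png',np.hstack([top(P,im,.017,.43,.69,-.1,.17,1300),cv2.resize(im[:,:,::-1],(430,338))]))
E
```

```text
t 8.47 tcp [0.4769 0.0342 0.1897] xang 19.26 tilt [-0.0008  0.0006] F [0.08 0.64 0.07] op 0.496 q7 -0.68
lid c [0.5145 0.035 ] yaw 16.5 knob [0.481  0.0251] flat [0.5529 0.0463] cost 42.3 n 0.008207371 0.7853
lid c [0.5212 0.0388] yaw 16.6 knob [0.4877 0.0288] flat [0.5595 0.0503] cost 134.5 n 0.00717218 0.9677
```

View pics/w3t.png

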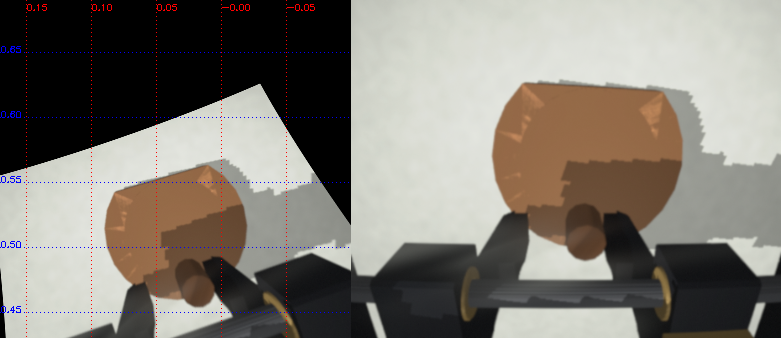

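The lid is now at 16.5°, and the knob at (585,235) sits between the fingers. I'll back off behind it, align the tool with the rail, and narrow the opening into a 14 mm notch.

>>> {"method": "play_rows", "body": {
  "rows": [
    [50, 0, 0.0075, 0, 0, 0, 0],
    [50, -0.015, 0, 0, 0, 0, 0],
    [50, -0.014, 0, 0, 0, 0, 0],
    [16, 0, 0, 0, 0, 0, 4.8],
    [16, 0, 0, 0, 0, 0, 0],
    [16, 0, 0, 0, 0, 0, 0],
    [16, 0, 0, 0, 0, 0, 0],
    [16, 0, 0, 0, 0, 0, 0]
  ]
}}

```text
clock: 9.57
tool_pos: [0.4539, 0.0173, 0.1906]
eef_rot: [0.992, 0.126, -0.001, -0.0]
contact_force: [-0.3, 0.2, 0.3]
opening: 0.159
finger_force: 0.0
```

```bash
python3 - <<'E'
from lid import *
s=st()
for n in ['wrist','side']:
    P,im=snap(n,n+'4.png'); q=fit(P,im,(.515,.035,16))
    if n=='wrist':
        a=np.radians(q[2]);k=q[:2]-.035*np.array([np.cos(a),np.sin(a)]);print('knob in tool',np.round(axes(s).T@(np.r_[k,.03]-s['tool_pos']),4))
        spots(n,['lid_knob'],P)
E
```

```text
t 9.57 tcp [0.4539 0.0173 0.1906] xang 14.48 tilt [-0.0022  0.    ] F [-0.34  0.16  0.29] op 0.159 q7 -0.53
lid c [0.5146 0.035 ] yaw 16.4 knob [0.481  0.0252] flat [0.553  0.0463] cost 29.3 n 0.008459156 0.7157
knob in tool [ 0.0286 -0.0008  0.1606]
wrist lid_knob 0.88 [0.516 0.033 0.017]
lid c [0.5073 0.0552] yaw 18.3 knob [0.4741 0.0442] flat [0.5453 0.0678] cost 193.0 n 0.0009651797 0.7161
```

>>> {"method": "play_rows", "body": {
  "rows": [
    [16, 0.005, -0.0008, 0, 0, 0, 0],
    [16, 0.005, 0, 0, 0, 0, 0],
    [16, 0.004, 0, 0, 0, 0, 0],
    [16, 0.004, -0.0005, 0, 0, 0, 0],
    [16, 0.004, -0.0005, 0, 0, 0, 0],
    [16, 0.004, -0.0005, 0, 0, 0, 0],
    [16, 0.004, -0.0005, 0, 0, 0, 0],
    [16, 0.004, -0.0005, 0, 0, 0, 0]
  ]
}}

```text
clock: 10.72
tool_pos: [0.4862, 0.029, 0.1906]
eef_rot: [0.992, 0.126, -0.001, -0.0]
contact_force: [-3.2, -0.6, 1.7]
opening: 0.162
finger_force: 1.5
```

```bash
cat > look.py <<'E'
from rail import *
from lid import fit
s=st();n=np.array([np.cos(np.radians(14.5)),np.sin(np.radians(14.5))])
g=s['tool_pos'][:2]+.0525*n
P,im=snap('wrist','w_%.2f.png'%s['clock']);q=fit(P,im,(g[0],g[1],15));a=np.radians(q[2])
k=q[:2]-.035*np.array([np.cos(a),np.sin(a)]);print('knob in tool',np.round(axes(s).T@(np.r_[k,.03]-s['tool_pos']),4))
f=q[:2]+.04*np.array([np.cos(a),np.sin(a)]);print('gap est',round(.6185-f@n,4),'rail y',round((q[:2]-[.628,.047])@[-n[1],n[0]],4))
lines(P,im,.017,g[0]-.03,g[0]+.13,g[1]-.08,g[1]+.08,1000,40)
E
python3 look.py
```

```text
t 10.72 tcp [0.4862 0.029  0.1906] xang 14.46 tilt [-0.0022  0.    ] F [-3.22 -0.58  1.7 ] op 0.162 q7 -0.57
lid c [0.5351 0.0437] yaw 17.8 knob [0.5018 0.033 ] flat [0.5732 0.056 ] cost 29.9 n 0.0084745 0.7522
knob in tool [1.640e-02 1.000e-04 1.605e-01]
gap est 0.0496 rail y 0.0201
z 0.017 [0.582 0.122] [ 0.625 -0.037] normal ang 15.1
z 0.017 [0.562 0.091] [0.589 0.008] normal ang 17.83
```

```bash
python3 - <<'E'
from h import *
im=cv2.imread('pics/w_10.72.png');P=pose('wrist')
cv2.imwrite('pics/v5.png',np.hstack([im,top(P,im[:,:,::-1],.029,.5,.72,-.06,.14,1400)[:384]]))
E
```

```text
Traceback (most recent call last):
ValueError: all the input array dimensions except for the concatenation axis must match exactly, but along dimension 0, the array at index 0 has size 384 and the array at index 1 has size 308
```

```bash
python3 - <<'E'
from h import *
im=cv2.imread('pics/w_10.72.png');P=pose('wrist')
cv2.imwrite('pics/v5.png',np.hstack([im[:308],top(P,im[:,:,::-1],.029,.5,.72,-.06,.14,1400)[:308]]))
E
```

```text
(no output)
```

View pics/v5.png

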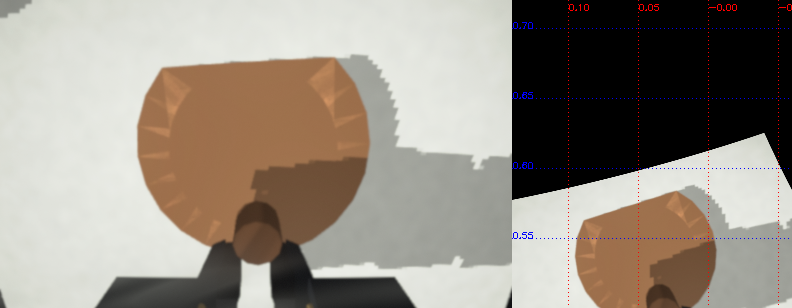

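>>> {"method": "play_rows", "body": {
  "rows": [
    [16, 0.003, -0.001, 0, 0, 0, 0],
    [16, 0.003, -0.001, 0, 0, 0, 0],
    [16, 0.003, -0.001, 0, 0, 0, 0],
    [16, 0.003, -0.001, 0, 0, 0, 0],
    [16, 0.003, -0.001, 0, 0, 0, 0],
    [16, 0.003, -0.001, 0, 0, 0, 0]
  ]
}}

```text
clock: 11.52
tool_pos: [0.502, 0.0393, 0.1905]
eef_rot: [0.992, 0.126, -0.001, -0.0]
contact_force: [-2.3, -1.0, 0.2]
opening: 0.16
finger_force: 1.7
```

```bash
python3 look.py
```

```text
t 11.53 tcp [0.502  0.0393 0.1905] xang 14.45 tilt [-0.0024 -0.    ] F [-2.31 -1.01  0.2 ] op 0.16 q7 -0.6
lid c [0.5515 0.0527] yaw 15.9 knob [0.5178 0.0431] flat [0.59   0.0636] cost 29.2 n 0.008487207 0.7527
knob in tool [0.0167 0.0004 0.1605]
gap est 0.0314 rail y 0.0246
z 0.017 [0.598 0.132] [ 0.64  -0.027] normal ang 15.1
z 0.017 [0.58 0.1 ] [0.605 0.013] normal ang 16.09
```

>>> {"method": "play_rows", "body": {
  "rows": [
    [16, 0.003, -0.0006, 0, 0, 0, 0],
    [16, 0.003, -0.0006, 0, 0, 0, 0],
    [16, 0.003, -0.0006, 0, 0, 0, 0],
    [16, 0.003, -0.0006, 0, 0, 0, 0],
    [16, 0.003, -0.0004, 0, 0, 0, 0],
    [16, 0.003, -0.0004, 0, 0, 0, 0]
  ]
}}

```text
clock: 12.32
tool_pos: [0.5186, 0.0469, 0.1905]
eef_rot: [0.992, 0.126, -0.001, -0.0]
contact_force: [-4.0, -1.3, 2.3]
opening: 0.162
finger_force: 1.8
```

```bash
python3 look.py
```

```text
t 12.32 tcp [0.5186 0.0469 0.1905] xang 14.46 tilt [-0.0024  0.    ] F [-4.01 -1.25  2.29] op 0.162 q7 -0.63
lid c [0.5682 0.0601] yaw 15.7 knob [0.5345 0.0507] flat [0.6067 0.0709] cost 30.3 n 0.008479504 0.7533
knob in tool [0.0167 0.0004 0.1605]
gap est 0.0134 rail y 0.0277
z 0.017 [0.614 0.139] [ 0.657 -0.019] normal ang 15.07
z 0.017 [0.604 0.14 ] [ 0.645 -0.018] normal ang 14.49
z 0.017 [0.597 0.107] [0.621 0.022] normal ang 15.97
z 0.017 [0.609 0.14 ] [ 0.65  -0.019] normal ang 14.51
```

>>> {"method": "play_rows", "body": {
  "rows": [
    [16, 0.002, -0.0006, 0, 0, 0, 0],
    [16, 0.002, -0.0006, 0, 0, 0, 0],
    [16, 0.002, -0.0003, 0, 0, 0, 0],
    [16, 0.002, -0.0001, 0, 0, 0, 0]
  ]
}}

```text
clock: 12.88
tool_pos: [0.5259, 0.0504, 0.1905]
eef_rot: [0.992, 0.126, -0.001, -0.0]
contact_force: [-4.6, -1.7, 2.8]
opening: 0.156
finger_force: 1.9
```

```bash
python3 look.py
```

```text
t 12.88 tcp [0.5259 0.0504 0.1905] xang 14.46 tilt [-0.0025  0.0002] F [-4.63 -1.7   2.75] op 0.156 q7 -0.65
lid c [0.5755 0.0635] yaw 15.4 knob [0.5418 0.0542] flat [0.6141 0.0741] cost 29.1 n 0.008489973 0.7542
knob in tool [0.0167 0.0005 0.1605]
gap est 0.0054 rail y 0.0291
z 0.017 [0.622 0.143] [0.654 0.019] normal ang 14.43
z 0.017 [0.604 0.143] [ 0.645 -0.015] normal ang 14.5
z 0.017 [0.604 0.11 ] [0.629 0.025] normal ang 15.79
z 0.017 [0.607 0.143] [ 0.648 -0.015] normal ang 14.52
z 0.017 [0.635 0.071] [0.65  0.012] normal ang 14.42
```

>>> {"method": "play_rows", "body": {
  "rows": [
    [16, 0.001, 0, 0, 0, 0, 0],
    [16, 0.001, 0, 0, 0, 0, 0]
  ]
}}

```text
clock: 13.18
tool_pos: [0.5277, 0.0509, 0.1905]
eef_rot: [0.992, 0.126, -0.001, -0.0]
contact_force: [-4.6, -0.7, 2.7]
opening: 0.159
finger_force: 1.9
```

```bash
python3 look.py
```

```text
t 13.18 tcp [0.5277 0.0509 0.1905] xang 14.45 tilt [-0.0026  0.0001] F [-4.62 -0.74  2.71] op 0.159 q7 -0.65
lid c [0.5773 0.0641] yaw 15.6 knob [0.5436 0.0547] flat [0.6158 0.0749] cost 29.9 n 0.008484355 0.7552
knob in tool [0.0167 0.0004 0.1604]
gap est 0.0036 rail y 0.0292
z 0.017 [0.624 0.144] [0.656 0.019] normal ang 14.42
z 0.017 [0.604 0.144] [ 0.645 -0.014] normal ang 14.5
z 0.017 [0.606 0.111] [0.63  0.026] normal ang 15.82
z 0.017 [0.607 0.144] [ 0.648 -0.014] normal ang 14.51
z 0.017 [0.635 0.071] [0.65  0.012] normal ang 14.44
```

>>> {"method": "play_rows", "body": {
  "rows": [
    [16, 0.001, -0.0003, 0, 0, 0, 0],
    [16, 0.001, -0.0003, 0, 0, 0, 0]
  ]
}}

```text
clock: 13.48
tool_pos: [0.5297, 0.0518, 0.1905]
eef_rot: [0.992, 0.126, -0.001, -0.0]
contact_force: [-4.3, -1.0, 1.5]
opening: 0.161
finger_force: 1.9
```

>>> {"method": "play_rows", "body": {
  "rows": [
    [16, 0.001, -0.0002, 0, 0, 0, 0],
    [16, 0, 0, 0, 0, 0, 0]
  ]
}}

```text
clock: 13.72
tool_pos: [0.5307, 0.0524, 0.1905]
eef_rot: [0.992, 0.126, -0.001, -0.0]
contact_force: [-2.3, -1.2, 2.5]
opening: 0.155
finger_force: 1.7
```

>>> {"method": "play_rows", "body": {
  "rows": [
    [16, 0.001, 0, 0, 0, 0, 0],
    [16, 0, 0, 0, 0, 0, 0]
  ]
}}

```text
clock: 13.98
tool_pos: [0.5315, 0.0526, 0.1905]
eef_rot: [0.992, 0.126, -0.001, -0.0]
contact_force: [-3.5, -1.6, 2.0]
opening: 0.159
finger_force: 1.8
```

```bash
python3 look.py
```

```text
t 13.97 tcp [0.5315 0.0526 0.1905] xang 14.45 tilt [-0.0022 -0.    ] F [-3.52 -1.64  1.99] op 0.159 q7 -0.66
lid c [0.5812 0.0658] yaw 15.5 knob [0.5474 0.0564] flat [0.6197 0.0764] cost 30.0 n 0.008488148 0.7533
knob in tool [0.0168 0.0004 0.1604]
gap est -0.0006 rail y 0.0299
z 0.017 [0.636 0.107] [ 0.671 -0.014] normal ang 15.86
z 0.017 [0.635 0.025] [ 0.645 -0.014] normal ang 14.25
z 0.017 [0.61  0.112] [0.628 0.045] normal ang 15.21
z 0.017 [0.603 0.145] [0.622 0.075] normal ang 15.0
z 0.017 [0.606 0.145] [ 0.647 -0.014] normal ang 14.48
z 0.017 [0.634 0.071] [0.65  0.012] normal ang 14.43
```

>>> {"method": "play_rows", "body": {
  "rows": [
    [16, 0.0005, 0, 0, 0, 0, 0],
    [16, 0.0005, 0, 0, 0, 0, 0]
  ]
}}

```text
clock: 14.28
tool_pos: [0.5323, 0.0529, 0.1905]
eef_rot: [0.992, 0.126, -0.001, -0.0]
contact_force: [-4.2, -1.3, 2.3]
opening: 0.157
finger_force: 2.0
```

>>> {"method": "play_rows", "body": {
  "rows": [
    [16, 0.0005, 0, 0, 0, 0, 0],
    [16, 0, 0, 0, 0, 0, 0]
  ]
}}

```text
clock: 14.52
tool_pos: [0.533, 0.0531, 0.1905]
eef_rot: [0.992, 0.126, -0.001, -0.0]
contact_force: [-3.4, -1.1, 2.4]
opening: 0.159
finger_force: 1.8
```

>>> {"method": "play_rows", "body": {
  "rows": [
    [16, 0.0005, 0, 0, 0, 0, 0],
    [16, 0, 0, 0, 0, 0, 0]
  ]
}}

```text
clock: 14.78
tool_pos: [0.5333, 0.0531, 0.1905]
eef_rot: [0.992, 0.126, -0.001, -0.0]
contact_force: [-4.3, -2.0, 2.9]
opening: 0.156
finger_force: 2.0
```

```bash
python3 look.py
```

```text
t 14.78 tcp [0.5333 0.0531 0.1905] xang 14.45 tilt [-0.0025  0.    ] F [-4.29 -1.99  2.86] op 0.156 q7 -0.66
lid c [0.5829 0.0664] yaw 15.9 knob [0.5492 0.0568] flat [0.6214 0.0774] cost 30.3 n 0.008486883 0.7546
knob in tool [0.0168 0.0005 0.1604]
gap est -0.0025 rail y 0.0301
z 0.017 [0.63  0.146] [0.641 0.1  ] normal ang 13.16
z 0.017 [0.64  0.099] [ 0.672 -0.013] normal ang 15.9
z 0.017 [0.618 0.098] [0.632 0.046] normal ang 14.24
z 0.017 [0.632 0.046] [ 0.647 -0.012] normal ang 14.88
z 0.017 [0.634 0.072] [0.65  0.012] normal ang 14.36
```

>>> {"method": "play_rows", "body": {
  "rows": [
    [16, 0.0005, 0, 0, 0, 0, 0],
    [16, 0, 0, 0, 0, 0, 0]
  ]
}}

```text
clock: 15.08
tool_pos: [0.5336, 0.0532, 0.1904]
eef_rot: [0.992, 0.126, -0.001, -0.0]
contact_force: [-5.7, -2.0, 2.6]
opening: 0.16
finger_force: 2.2
```

>>> {"method": "play_rows", "body": {
  "rows": [
    [16, 0.0005, 0, 0, 0, 0, 0],
    [16, 0, 0, 0, 0, 0, 0]
  ]
}}

```text
clock: 15.32
tool_pos: [0.5339, 0.0532, 0.1904]
eef_rot: [0.992, 0.126, -0.002, -0.0]
contact_force: [-5.7, -1.6, 3.2]
opening: 0.161
finger_force: 2.4
```

>>> {"method": "play_rows", "body": {
  "rows": [
    [16, 0.0005, 0, 0, 0, 0, 0],
    [16, 0, 0, 0, 0, 0, 0]
  ]
}}

```text
clock: 15.58
tool_pos: [0.5342, 0.0533, 0.1904]
eef_rot: [0.992, 0.126, -0.002, -0.0]
contact_force: [-6.2, -1.7, 4.5]
opening: 0.16
finger_force: 2.6
```

```bash
python3 look.py; python3 - <<'E'
from h import *
im=cv2.imread(sorted(__import__('glob').glob('pics/w_*.png'))[-1]);cv2.imwrite('pics/v6.png',cv2.resize(im[:170,60:460],(800,340),interpolation=cv2.INTER_CUBIC))
E
```

```text
t 15.57 tcp [0.5342 0.0533 0.1904] xang 14.44 tilt [-0.0038 -0.    ] F [-6.16 -1.68  4.46] op 0.16 q7 -0.67
lid c [0.5834 0.0666] yaw 16.0 knob [0.5498 0.0569] flat [0.6218 0.0776] cost 29.3 n 0.008502824 0.751
knob in tool [0.0165 0.0005 0.1603]
gap est -0.003 rail y 0.0301
z 0.017 [0.63  0.146] [0.662 0.022] normal ang 14.42
z 0.017 [0.626 0.068] [ 0.648 -0.012] normal ang 15.06
z 0.017 [0.64  0.055] [0.651 0.011] normal ang 14.18
```

View pics/v6.png

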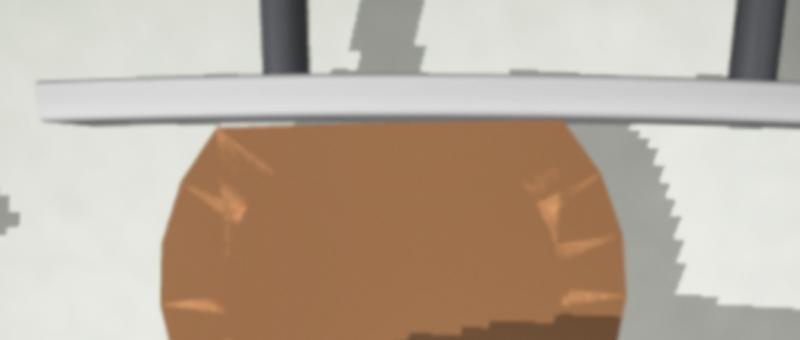

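The bar (edge at row about 122) now touches the lid's right corner, and a gap of about 1° remains at the left corner (220,127). A small sideways nudge should square it.

>>> {"method": "play_rows", "body": {
  "rows": [
    [16, 0, -0.0007, 0, 0, 0, 0],
    [16, 0, -0.0007, 0, 0, 0, 0],
    [16, 0, 0, 0, 0, 0, 0]
  ]
}}

```text
clock: 16.0
tool_pos: [0.5343, 0.0544, 0.1904]
eef_rot: [0.992, 0.126, -0.001, 0.0]
contact_force: [-5.1, -2.7, 1.9]
opening: 0.158
finger_force: 2.5
```

```bash
python3 look.py; python3 - <<'E'
from h import *
im=cv2.imread(sorted(__import__('glob').glob('pics/w_*.png'))[-1]);cv2.imwrite('pics/v7.png',cv2.resize(im[:170,60:460],(800,340),interpolation=cv2.INTER_CUBIC))
E
```

```text
t 16.0 tcp [0.5343 0.0544 0.1904] xang 14.42 tilt [-0.0026 -0.0009] F [-5.1  -2.7   1.87] op 0.158 q7 -0.67
lid c [0.584  0.0671] yaw 15.2 knob [0.5502 0.0579] flat [0.6226 0.0776] cost 30.3 n 0.008494965 0.7524
knob in tool [0.0168 0.0005 0.1604]
gap est -0.0037 rail y 0.0305
z 0.017 [0.639 0.108] [ 0.673 -0.011] normal ang 15.8
z 0.017 [0.606 0.147] [ 0.647 -0.011] normal ang 14.56
z 0.017 [0.635 0.072] [0.648 0.023] normal ang 14.05
```

View pics/v7.png

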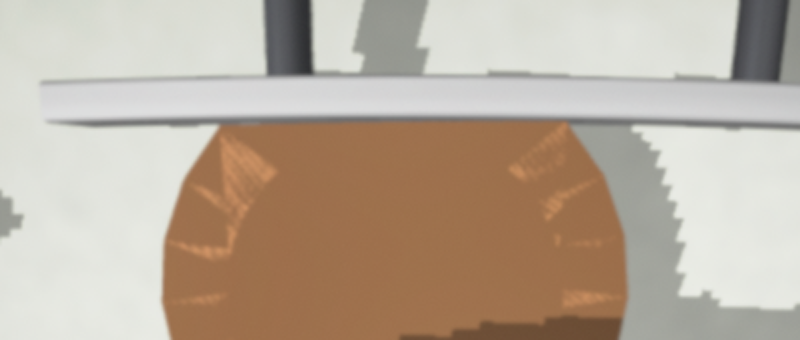

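The flat now looks flush on the bar. I'll press in half-millimetre steps.

>>> {"method": "play_rows", "body": {
  "rows": [
    [16, 0.0005, 0, 0, 0, 0, 0],
    [16, 0, 0, 0, 0, 0, 0]
  ]
}}

```text
clock: 16.3
tool_pos: [0.5344, 0.0544, 0.1904]
eef_rot: [0.992, 0.125, -0.002, 0.0]
contact_force: [-5.6, -2.8, 3.3]
opening: 0.163
finger_force: 2.9
```

>>> {"method": "play_rows", "body": {
  "rows": [
    [16, 0.0005, 0, 0, 0, 0, 0],
    [16, 0, 0, 0, 0, 0, 0]
  ]
}}

```text
clock: 16.55
tool_pos: [0.5346, 0.0544, 0.1904]
eef_rot: [0.992, 0.125, -0.002, 0.0]
contact_force: [-6.9, -2.8, 3.5]
opening: 0.16
finger_force: 3.2
```

>>> {"method": "play_rows", "body": {
  "rows": [
    [16, 0.0005, 0, 0, 0, 0, 0],
    [16, 0, 0, 0, 0, 0, 0]
  ]
}}

```text
clock: 16.8
tool_pos: [0.5349, 0.0545, 0.1904]
eef_rot: [0.992, 0.125, -0.002, 0.0]
contact_force: [-7.6, -3.4, 4.4]
opening: 0.158
finger_force: 3.3
```

>>> {"method": "play_rows", "body": {
  "rows": [
    [16, 0.0005, 0, 0, 0, 0, 0],
    [16, 0, 0, 0, 0, 0, 0]
  ]
}}

```text
clock: 17.05
tool_pos: [0.5351, 0.0546, 0.1903]
eef_rot: [0.992, 0.125, -0.003, 0.0]
contact_force: [-7.9, -2.6, 5.4]
opening: 0.157
finger_force: 3.7
```

>>> {"method": "play_rows", "body": {
  "rows": [
    [16, 0.0005, 0, 0, 0, 0, 0],
    [16, 0, 0, 0, 0, 0, 0],
    [16, 0, 0, 0, 0, 0, 0],
    [16, 0, 0, 0, 0, 0, 0]
  ]
}}

```text
clock: 17.55
tool_pos: [0.5354, 0.0547, 0.1903]
eef_rot: [0.992, 0.125, -0.003, -0.0]
contact_force: [-8.4, -3.2, 4.3]
opening: 0.158
finger_force: 3.8
```

```bash
python3 look.py
```

```text
t 17.55 tcp [0.5354 0.0547 0.1903] xang 14.4 tilt [-0.006  -0.0006] F [-8.45 -3.16  4.33] op 0.158 q7 -0.67
lid c [0.5844 0.0674] yaw 15.0 knob [0.5506 0.0583] flat [0.623  0.0777] cost 30.3 n 0.008492629 0.7507
knob in tool [0.0166 0.0005 0.1602]
gap est -0.0041 rail y 0.0306
z 0.017 [0.631 0.147] [0.642 0.102] normal ang 13.12
z 0.017 [0.642 0.101] [ 0.673 -0.011] normal ang 15.82
z 0.017 [0.607 0.147] [ 0.648 -0.01 ] normal ang 14.59
z 0.017 [0.637 0.068] [0.651 0.012] normal ang 14.37
z 0.017 [0.613 0.147] [0.623 0.109] normal ang 14.49
```

>>> {"method": "play_rows", "body": {
  "rows": [
    [16, 0.0005, 0, 0, 0, 0, 0],
    [16, 0, 0, 0, 0, 0, 0],
    [16, 0, 0, 0, 0, 0, 0],
    [16, 0, 0, 0, 0, 0, 0],
    [16, 0, 0, 0, 0, 0, 0]
  ]
}}

```text
clock: 18.23
tool_pos: [0.5355, 0.0547, 0.1903]
eef_rot: [0.992, 0.125, -0.003, -0.0]
contact_force: [-8.8, -3.3, 5.6]
opening: 0.159
finger_force: 4.1
```

>>> {"method": "play_rows", "body": {
  "rows": [
    [16, -0.0004, 0, 0, 0, 0, 0],
    [16, -0.0004, 0, 0, 0, 0, 0],
    [16, -0.0004, 0, 0, 0, 0, 0],
    [16, -0.0004, 0, 0, 0, 0, 0],
    [16, -0.0004, 0, 0, 0, 0, 0],
    [16, -0.0004, 0, 0, 0, 0, 0],
    [16, -0.0004, 0, 0, 0, 0, 0],
    [16, -0.0004, 0, 0, 0, 0, 0]
  ]
}}

```text
clock: 19.23
tool_pos: [0.5344, 0.0546, 0.1905]
eef_rot: [0.992, 0.126, -0.001, 0.0]
contact_force: [-3.2, -2.3, 1.5]
opening: 0.158
finger_force: 2.0
```

>>> {"method": "play_rows", "body": {
  "rows": [
    [16, -0.0004, 0, 0, 0, 0, 0],
    [16, -0.0004, 0, 0, 0, 0, 0],
    [16, -0.0004, 0, 0, 0, 0, 0],
    [16, -0.0004, 0, 0, 0, 0, 0],
    [16, -0.0004, 0, 0, 0, 0, 0],
    [16, -0.0004, 0, 0, 0, 0, 0],
    [16, -0.0004, 0, 0, 0, 0, 0],
    [16, -0.0004, 0, 0, 0, 0, 0]
  ]
}}

```text
clock: 20.23
tool_pos: [0.5312, 0.0541, 0.1905]
eef_rot: [0.992, 0.126, -0.001, -0.0]
contact_force: [-0.8, 0.6, -0.5]
opening: 0.157
finger_force: 0.0
```

```bash
python3 look.py
```

```text
t 20.23 tcp [0.5312 0.0541 0.1905] xang 14.46 tilt [-0.0021  0.0001] F [-0.79  0.62 -0.5 ] op 0.157 q7 -0.66
lid c [0.5842 0.0676] yaw 14.5 knob [0.5503 0.0589] flat [0.6229 0.0776] cost 28.1 n 0.008541933 0.7526
knob in tool [0.02   0.0002 0.1605]
gap est -0.004 rail y 0.0309
z 0.017 [0.627 0.147] [0.66  0.022] normal ang 14.45
z 0.017 [0.607 0.147] [ 0.648 -0.012] normal ang 14.57
z 0.017 [0.635 0.072] [0.651 0.012] normal ang 14.58
```

>>> {"method": "play_rows", "body": {
  "rows": [
    [16, -0.01, 0, 0, 0, 0, 0],
    [16, -0.02, 0, 0, 0, 0, 0],
    [16, 0, 0, -0.02, 0, 0, 0],
    [16, 0, 0, -0.04, 0, 0, 0],
    [16, 0, 0, 0, 0, 0, 0]
  ]
}}

```text
clock: 20.9
tool_pos: [0.5024, 0.0462, 0.2525]
eef_rot: [0.992, 0.126, 0.001, 0.0]
contact_force: [0.6, -0.9, -0.6]
opening: 0.16
finger_force: 0.0
```

```bash
python3 look.py; python3 - <<'E'
from h import *
im=cv2.imread(sorted(__import__('glob').glob('pics/w_*.png'))[-1]);cv2.imwrite('pics/v8.png',im)
E
```

```text
t 20.9 tcp [0.5024 0.0462 0.2525] xang 14.43 tilt [ 0.0015 -0.0004] F [ 0.62 -0.9  -0.61] op 0.16 q7 -0.68
lid c [0.5845 0.0677] yaw 14.3 knob [0.5506 0.0591] flat [0.6233 0.0776] cost 24.9 n 0.008428504 0.8775
knob in tool [ 0.0496 -0.0006  0.2225]
gap est -0.0044 rail y 0.0309
z 0.017 [0.613 0.139] [ 0.655 -0.02 ] normal ang 14.95
z 0.017 [0.631 0.039] [ 0.646 -0.019] normal ang 14.54
z 0.017 [0.609 0.139] [ 0.651 -0.019] normal ang 14.58
```

View pics/v8.png

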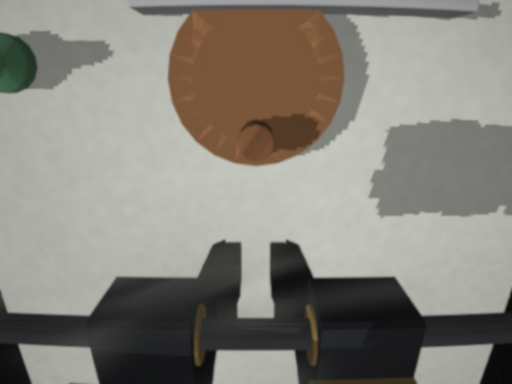

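The lid's flat lies flush along the bar (row about 12, columns 190–325) and the fingers are clear of it. I'll hand the job in.

```bash
python3 -c "
from plant import r
print(r.finish_job())"
```

```text
the job is handed in; nothing more can be done
None
```

The lid is parked with its flat flush on the bar and released, and the job is handed in; I estimate the bar gave about 2 mm (about 5 N), and no verdict was returned.

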